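Fit the black heat sink from the salvage bin to the graphics card

TASK

Pick the black finned heat sink out of the blue parts bin and lay it gently, fins up, inside the lugs of the orange mounting frame on the clamped graphics card; do not drop it in. Then press the heat sink firmly down until the frame has sunk fully home, flush with the card, with the heat sink sitting level. Do not push the frame down while it is empty, leave the silver heat sink and the other parts in the bin, and leave the jar and the multimeter where they are.

Things in the scene. Friction and masses are not known exactly. Their poses are not given: they have to be found in the camera images.
- sink: The black finned heat sink to fit, loose in the bin, 100 (x) x 50 (y) x 22 mm high, about 160 g. Origin at the centre of its flat underside; z up out of the fins; x along its length. The long flanks are flat over the full height, so it can be gripped across its 50 mm width. Symmetric: either way round fits.
- sink_top (a point): Centre of the flat solid 30 x 40 mm pad on top of the black heat sink, 22 mm above its underside, level with the fin tops: the place to press.
- frame_seat (a point): Centre of the flat upper face of the orange frame (plate 124 x 70 x 5 mm), where the heat sink's underside must lie; x along its length, z up; moves down with the frame. Lugs 8 mm high leave a nest of 108 x 56 mm: one 34 mm wide mid each short end, two 14 mm long on each long side, centred 44 mm either side of the middle: the middle 74 mm is open for fingers.
- frame (a joint): How far the orange frame is pressed down, in m: 0 is up, its face 6 mm above the card's top; 0.006 is fully home on a hard stop, flush with the card's top. It slides straight down and stays where left: friction of about 8 N holds it, so the heat sink's weight does not move it. Starts at 0 to 0.001.
- card: The dark graphics card clamped flat on the mat (does not move), 250 (x) x 120 (y) x 30 mm high, with a metal end plate 40 mm high at its -x end. Origin at the centre of its underside; the frame's centre lies 45 mm from it along its +x.
- bin: The open blue parts bin (does not move), 260 x 260 mm outside, 55 mm high, walls and floor 5 mm thick. Origin at the centre of its underside.
- bin_in (a point): Centre of the bin's inner floor, 5 mm above the bin's underside.
- silver_sink: Bare aluminium heat sink of the same shape as the black one, in the bin; not wanted. Origin at the centre of its underside.
- choke: Orange square block, 40 x 40 x 28 mm, in the bin.
- capacitor: Green upright cylinder, 38 mm across, 40 mm high, in the bin.
- fan: Grey square small fan, 44 x 44 x 14 mm, in the bin.
- bracket: Steel angle bracket, 30 x 50 x 30 mm, in the bin.
- transformer: Yellow and dark small transformer, 36 x 34 x 30 mm, in the bin.
- terminal: Green terminal block, 26 x 44 x 19 mm, in the bin.
- solvent: Bystander: turquoise jar, 48 mm across, 95 mm high, standing on the mat between the bin and the card, towards their far end. Origin at the centre of its underside.
- meter: Bystander: red and black multimeter lying on the mat beyond the bin and the card, 85 x 175 x 45 mm. Origin at the centre of its underside.
Mind the look-alikes: they are no part of the job. What is shaped like the capacitor but red is not meant.

How it is judged:
On the way:
1. the black heat sink has been lifted clear of the bin (z of sink in the frame of bin_in above 0.06 m), for 0.1 s.
At the end, for the whole second after the job is handed in: Black heat sink at rest in the frame, fins up: within 7 mm sideways, 2.5 mm in height, 0.13 rad in yaw of the seat, tilt under 0.05 rad; frame down more than 4.5 of 6 mm. Each other part still in the bin: within 130 mm of its middle along both sides and under 50 mm above its floor (horizontal distance between sink and frame_seat below 0.007 m and z of sink in the frame of frame_seat between -0.0025 and 0.0025 m and angle between sink's own z axis and vertical below 0.05 rad and angle between the x axis of sink and the x axis of frame_seat, either way round below 0.13 rad and value of joint frame above 0.0045 m and linear speed of sink below 0.01 m/s and x of silver_sink in the frame of bin_in between -0.13 and 0.13 m and y of silver_sink in the frame of bin_in between -0.13 and 0.13 m and z of each of silver_sink, choke, capacitor, fan, bracket, transformer, terminal in the frame of bin_in below 0.05 m and x of choke in the frame of bin_in between -0.13 and 0.13 m and y of choke in the frame of bin_in between -0.13 and 0.13 m and x of capacitor in the frame of bin_in between -0.13 and 0.13 m and y of capacitor in the frame of bin_in between -0.13 and 0.13 m and x of fan in the frame of bin_in between -0.13 and 0.13 m and y of fan in the frame of bin_in between -0.13 and 0.13 m and x of bracket in the frame of bin_in between -0.13 and 0.13 m and y of bracket in the frame of bin_in between -0.13 and 0.13 m and x of transformer in the frame of bin_in between -0.13 and 0.13 m and y of transformer in the frame of bin_in between -0.13 and 0.13 m and x of terminal in the frame of bin_in between -0.13 and 0.13 m and y of terminal in the frame of bin_in between -0.13 and 0.13 m); the robot touches nothing.
It fails at once if the frame is pushed down (more than 3 mm) while the heat sink is not on it (its origin more than 20 mm sideways or more than 20 mm above the seat) (value of joint frame above 0.003 m and (horizontal distance between sink and frame_seat above 0.02 m or z of sink in the frame of frame_seat above 0.02 m)).
It fails at once if the heat sink is dropped or slammed onto the frame (faster than 0.6 m/s within 50 mm of the seat) (distance between sink and frame_seat below 0.05 m and linear speed of sink above 0.6 m/s).
It fails at once if the jar or the meter is moved by more than 25 mm (distance of any of solvent, meter from where it was at the start of the episode above 0.025 m).
It also fails if it takes over 51 s, if anything falls off the work surface, if the arm or the gripper's body presses on something with over 40 N, if the wrist force passes 120 N, or if a joint passes its speed limit or range.

ROBOT

A 7-joint arm with a two-finger parallel gripper is mounted at the origin on the work surface. World frame = base frame: x ahead of the robot, y to its left, z up, the work surface at z = 0. Lengths are in m, angles in rad, forces in N, time in s.
With the tool pointing down it reaches from about 0.4 to 0.85 m from the base axis. Payload 10.4 kg.
Tool frame: the origin (TCP) lies midway between the tips of the shut fingers; the grasp point (between the pads) lies r.grip_point_offset behind it (r.grip_point_offset is the distance from the TCP to the grasp point, in m); z points along the fingers, y is the line along which they close (so a half turn about z gives the same grasp; the last joint's range is limited). The gripper opens to 87 mm and grips with 3 to 60 N. Pads are 19 mm wide; open, the fingers measure 117 mm over their backs; the gripper's body (75 mm by 190 mm) begins 51 mm behind the grasp point.
Start: joints at [1.118, 0.332, -0.065, 1.46, 0.022, 1.35, -0.088], TCP at [0.26, -0.568, 0.223] pointing down, gripper open.
Joint ranges: [-2.6, 2.6], [-0.5, 2.12], [-1.47, 1.34], [0.16, 2.42], [-1.27, 4.41], [0.06, 2.06], [-2.6, 2.6]. Speed limits (rad/s): [2.22, 2.22, 2.79, 2.79, 3.14, 3.14, 3.14].

INTERFACE

Orientations are given as a unit quaternion [x, y, z, w].
In Python, from bench import r gives the robot as it stands.
- The arm moves only by the tool play_rows, never from a script. Its arguments are lists of equal length, an entry for each row: "claw": the closure, from 0 (fully open) to 1 (shut); "delta_pos": the shift along the tool's x, y, z scaled (see below), a list of three; "delta_rot": the turn, a rotation vector about the tool's x, y, z scaled (see below), a list of three. A call has 1 to 8 rows; each row shifts and turns the commanded pose from where the row before left it, along the tool's axes as they then stand; what a row does not reach is not made up. The controller multiplies each number of a shift by 200 mm and each number of a turn by pi rad. A row lasts 1/10 s, in which the tool goes at most 50 mm and 8.59 degrees, less where a joint would pass 70% of its speed; a pose out of reach is approached as far as the arm can. A call with a number of a shift or a turn outside -1 to 1 is refused whole. A call with a gripper value outside its range is refused whole. The fingers move at their own pace and stop on an object; "squeeze" is the grip in N (left out, the last holds). Time passes only in rows, so rows that do not move let the fingers close. It gives the time, the measured TCP pose, the force, the opening and the grip force at its end, in the units of the state.
- r.read_state(): the state, without advancing time (a new reading comes with each control period).
- r.camera(name): name is "side" or "top"; returns a dict with "pixels" (384x512x3 uint8, red, green, blue), "camera_matrix" (3x3 intrinsics, pixels), "cam_to_world" (4x4, takes a point from camera to world coordinates). Camera axes: x right, y up, looking along -z (the intrinsics and any distortion apply to the point x, -y, -z); pixel columns grow to the right and rows downward; lengths in m; the calibration is good to about 2 mm. A picture is of the moment at which its call begins. There is no depth.
- r.close_job(): hands the job in; it is judged then, once.
The state is a dict: "time": time; "joint_positions": joint angles; "joint_vel": joint speeds; "joint_torque": joint torques, N m; "ee_pos": TCP position; "eef_rot": TCP orientation; "ft_force": force on the tool from outside, world axes, zero at the start; "torque": the same for the moment, N m; "width": finger opening in m; "grip_force": force on a finger pad.
Only numpy, scipy, OpenCV 4.12 (cv2) and the standard library are available. Lean on these libraries where they do the work, as an engineer would, in place of code of your own. Each camera call takes 0.05 s, during which the arm holds its last target. There are 200 camera calls.

## Working session

There is one attempt and no reset: what is moved stays moved. The work goes in short steps, Python scripts to look and compute and a tool call to move; the robot and the scene stay as the last step left them, time stands still between calls to the robot, and variables do not carry over. Pictures are saved under pics/ and viewed, at most 10 in all, crops included, and the job is handed in when it is done.

Besides the shell and the picture viewer there is one more tool, called as name(argument=value, ...) on one line, values as JSON. play_rows: Moves the arm, as the interface text tells. Shifts and turns lie within -1 to 1; 1 stands for 200 mm of shift or pi rad of turn. Its arguments: {"type":"object","properties":{"claw":{"type":"array"},"delta_pos":{"type":"array"},"delta_rot":{"type":"array"},"squeeze":{"type":"number"}},"required":["claw","delta_pos","delta_rot"]}

```bash
ls; mkdir -p pics; python3 - <<'E'
from bench import r
import cv2,numpy as np
print(r.grip_point_offset)
s=r.read_state();print({k:np.round(v,3) for k,v in s.items()})
for n in("top","side"):
    c=r.camera(n);cv2.imwrite(f"pics/{n}0.png",cv2.resize(c["pixels"][:,:,::-1],(800,600),interpolation=cv2.INTER_CUBIC))
    np.savez(n+".npz",**c);print(np.round(c["camera_matrix"],1),np.round(c["cam_to_world"],3),c.keys())
E
```

```text
pics
0.0187
{'time': np.float64(0.0), 'joint_positions': array([ 1.118,  0.333, -0.065,  1.461,  0.022,  1.35 , -0.088]), 'joint_vel': array([ 0.001, -0.001, -0.001,  0.002, -0.001, -0.001,  0.002]), 'joint_torque': array([-0.0000e+00, -6.2326e+01,  2.5000e-02, -3.8991e+01, -6.1000e-02,
        4.0000e-02,  0.0000e+00]), 'ee_pos': array([ 0.26 , -0.568,  0.222]), 'eef_rot': array([ 0.977,  0.213, -0.   , -0.001]), 'ft_force': array([ 0.331, -0.5  , -0.632]), 'torque': array([-0.012, -0.008,  0.013]), 'grip_force': np.float64(0.0), 'width': np.float64(0.087)}
[[444.1   0.  257.9]
 [  0.  444.1 192.1]
 [  0.    0.    1. ]] [[-0.019  0.99  -0.143  0.35 ]
 [-1.    -0.019  0.003  0.087]
 [-0.     0.143  0.99   1.206]
 [ 0.     0.     0.     1.   ]] dict_keys(['pixels', 'camera_matrix', 'cam_to_world'])
[[432.1   0.  254.1]
 [  0.  432.1 195.1]
 [  0.    0.    1. ]] [[-0.743  0.469 -0.477 -0.155]
 [-0.669 -0.531  0.52   0.827]
 [-0.01   0.706  0.708  1.045]
 [ 0.     0.     0.     1.   ]] dict_keys(['pixels', 'camera_matrix', 'cam_to_world'])
```

View pics/top0.png

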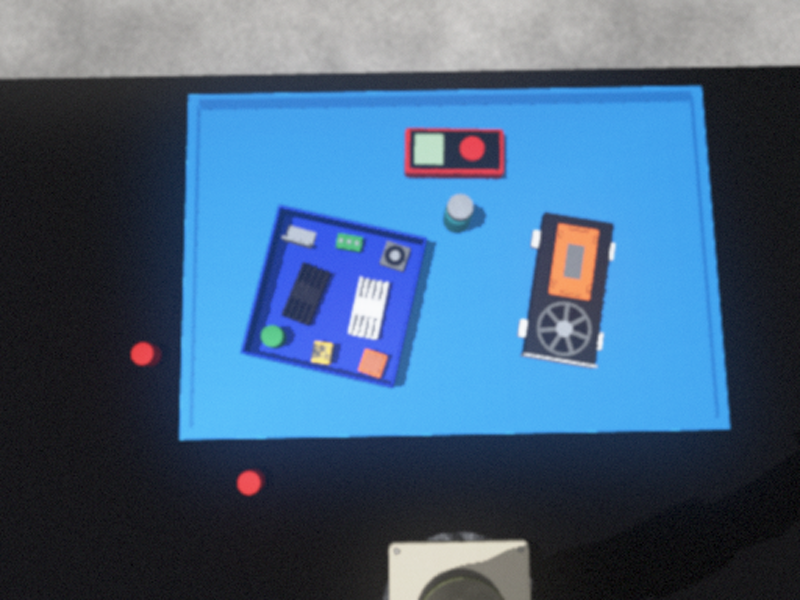

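View pics/side0.png

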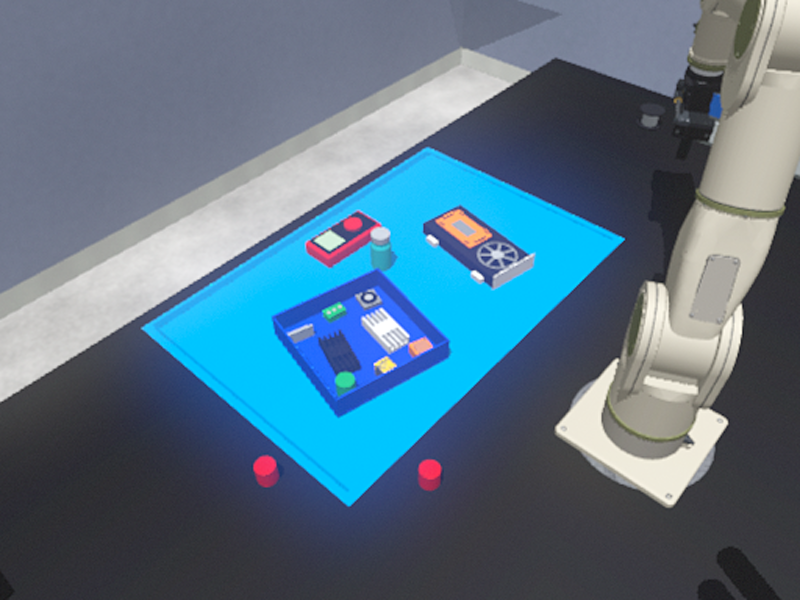

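```bash
python3 - <<'E'
import cv2,numpy as np
t=np.load("top.npz")["pixels"][:,:,::-1]
s=np.load("side.npz")["pixels"][:,:,::-1]
def crop(im,x,y,w,h,k):
    o=cv2.resize(im[y:y+h,x:x+w],None,fx=k,fy=k,interpolation=cv2.INTER_CUBIC)
    o=np.clip(o.astype(float)*1.5+20,0,255).astype(np.uint8)
    for i in range(0,w,10):
        cv2.line(o,(i*k,0),(i*k,6),(255,255,255),1);cv2.putText(o,str(x+i),(i*k,16),0,.35,(255,255,255),1)
    for j in range(0,h,10):
        cv2.line(o,(0,j*k),(6,j*k),(255,255,255),1);cv2.putText(o,str(y+j),(8,j*k+4),0,.35,(255,255,255),1)
    return o
cv2.imwrite("pics/c1.png",np.hstack([crop(t,165,155,50,75,8),crop(t,340,130,50,75,8)]))
cv2.imwrite("pics/c2.png",np.hstack([crop(s,190,200,50,50,8),crop(s,270,125,50,50,8)]))
E
```

```text
(no output)
```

View pics/c1.png

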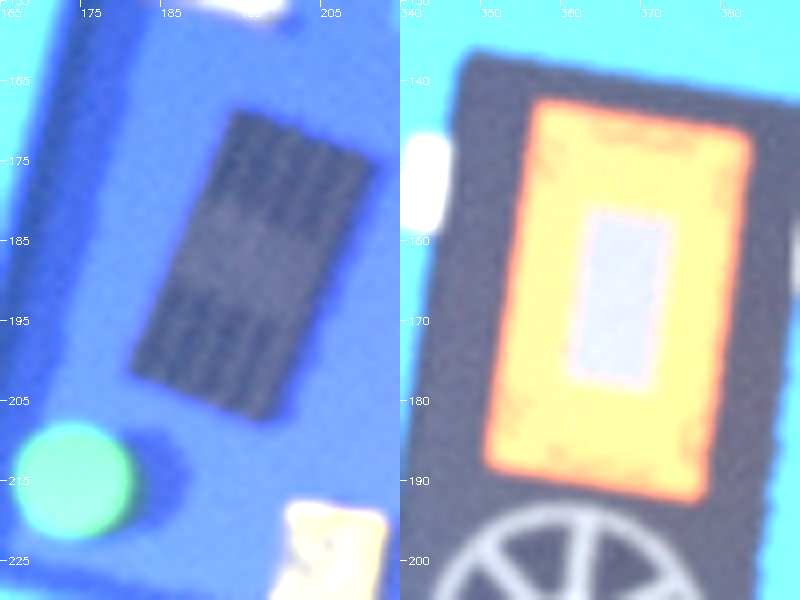

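View pics/c2.png

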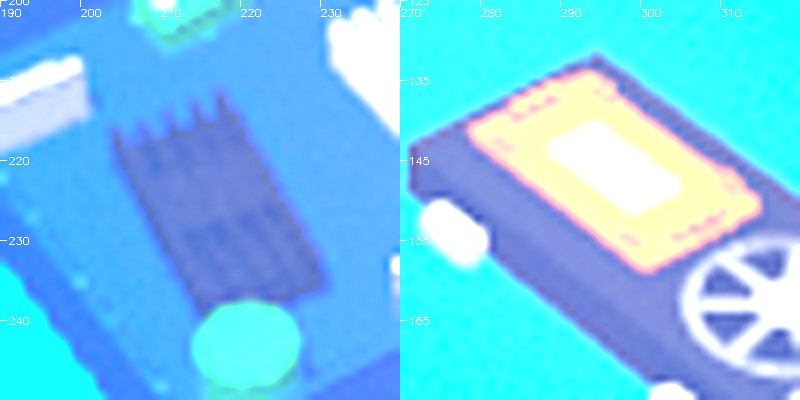

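```bash
cat >h.py <<'E'
import numpy as np
from scipy.spatial.transform import Rotation as R
def bp(cam,px,z):
    px=np.atleast_2d(np.array(px,float)); K=cam["camera_matrix"];T=cam["cam_to_world"]
    d=np.c_[(px[:,0]-K[0,2])/K[0,0],-(px[:,1]-K[1,2])/K[1,1],-np.ones(len(px))]@T[:3,:3].T
    return T[:3,3]+d*((z-T[2,3])/d[:,2])[:,None]
def pj(cam,p):
    K=cam["camera_matrix"];T=cam["cam_to_world"]
    q=(np.atleast_2d(p)-T[:3,3])@T[:3,:3]
    return np.c_[K[0,0]*q[:,0]/-q[:,2]+K[0,2],-K[1,1]*q[:,1]/-q[:,2]+K[1,2]]
def rect(P):
    # TL,TR,BR,BL; long axis = TL-BL
    c=P.mean(0);a=(P[0]+P[1]-P[2]-P[3])/2;b=(P[0]+P[3]-P[1]-P[2])/2
    return np.round(c,4),round(float(np.arctan2(a[1],a[0])),4),np.round([np.linalg.norm(a),np.linalg.norm(b),np.arctan2(b[1],b[0])-np.pi/2],4)
E
python3 - <<'E'
from h import *
t=np.load("top.npz");s=np.load("side.npz")
f=lambda c,x,y:np.array(c)/8+[x,y]-.5+.0625
S=f([(238,108),(378,160),(268,420),(132,368)],165,155)
F=f([(535-400,100),(752-400,132),(700-400,502),(486-400,466)],340,130)
FH=f([(592-400,212),(670-400,222),(650-400,390),(570-400,376)],340,130)
C=np.array([(543,213),(613,222),(597,366),(522,354)])/1.5625
for n,P,z in(("sink",S,.027),("frame",F,.035),("hole",FH,.03)):
    w=bp(t,P,z);print(n,rect(w))
Fs=f([(594-400,68),(762-400,206),(646-400,274),(468-400,130)],270,125)
Ss=f([(222,92),(328,290),(212,318),(118,130)],190,200)
# order for side: far-right.. just centre
print("side frame",bp(s,Fs,.035).round(4),bp(s,Fs,.035).mean(0),"sink",bp(s,Ss,.027).round(4),bp(s,Ss,.027).mean(0))
E
```

```text
sink (array([0.5354, 0.2492, 0.027 ]), -0.3914, array([ 0.0949,  0.0499, -0.3807]))
frame (array([ 0.5814, -0.2099,  0.035 ]), -0.1871, array([ 0.1277,  0.0729, -0.179 ]))
hole (array([ 0.582 , -0.2119,  0.03  ]), -0.1769, array([ 0.0577,  0.0268, -0.1731]))
side frame [[ 0.6371 -0.2674  0.035 ]
 [ 0.5143 -0.2361  0.035 ]
 [ 0.5248 -0.1628  0.035 ]
 [ 0.6518 -0.1904  0.035 ]] [ 0.58199319 -0.21419204  0.035     ] sink [[0.5716 0.2106 0.027 ]
 [0.468  0.256  0.027 ]
 [0.4913 0.2949 0.027 ]
 [0.5879 0.2525 0.027 ]] [0.52971327 0.25349916 0.027     ]
```

```bash
cat >fit.py <<'E'
from h import *
import cv2
from scipy.optimize import minimize
def boxpts(p,L,W,z0,z1):
    c,s=np.cos(p[2]),np.sin(p[2])
    q=np.array([(i*L/2,j*W/2) for i in(1,-1) for j in(1,-1)])
    xy=q@np.array([[c,s],[-s,c]])+p[:2]
    return np.vstack([np.c_[xy,np.full(4,z)] for z in(z0,z1)])
def sil(cam,P,shape,k=16):
    h=cv2.convexHull(np.round((pj(cam,P)+.5)*k).astype(np.float32)).astype(np.int32)
    m=np.zeros((shape[0]*4,shape[1]*4),np.uint8);cv2.fillConvexPoly(m,(h*4*16/k).astype(np.int32),255,shift=4)
    return cv2.resize(m,shape[::-1],interpolation=cv2.INTER_AREA)/255.
def fit(views,p0,dims):
    def cost(p): return sum(np.abs(cv2.GaussianBlur(sil(c,boxpts(p,*dims),m.shape),(0,0),.8)-m).sum() for c,m in views)
    r=minimize(cost,p0,method="Nelder-Mead",options=dict(initial_simplex=np.array([p0]+[np.array(p0)+d for d in np.diag([.01,.01,.08])]),xatol=1e-5))
    return r.x.round(4),r.fun,sum(m.sum() for c,m in views)
def blob(m,x,y,X,Y):
    o=np.zeros(m.shape);o[y:Y,x:X]=np.clip(m[y:Y,x:X],0,1);return o
def soft(ch,lo,hi): return (ch-lo)/(hi-lo)
E
python3 - <<'E'
from fit import *
t=np.load("top.npz");s=np.load("side.npz")
a=t["pixels"].astype(float);b=s["pixels"].astype(float)
print(a[185,195],a[172,195],a[180,212],a[190,188],a[165,192],'frame',a[150,370],a[150,350],b[155,300],b[160,290])
for n,v in(("t",a[188,178:216]),("t2",a[160,345:392])): print(v.astype(int).tolist())
E
```

```text
[62. 70. 97.] [38. 49. 82.] [ 55.  82. 209.] [52. 62. 89.] [ 60.  92. 236.] frame [248. 158. 101.] [59. 65. 86.] [248. 161. 122.] [ 62.  76. 134.]
[[61, 95, 238], [61, 95, 238], [63, 98, 239], [63, 97, 238], [64, 97, 238], [63, 96, 236], [62, 92, 224], [61, 81, 176], [56, 67, 116], [59, 68, 97], [60, 69, 97], [64, 71, 98], [57, 66, 96], [57, 63, 93], [55, 63, 92], [59, 69, 96], [60, 66, 93], [63, 70, 96], [60, 67, 94], [62, 68, 97], [57, 65, 92], [59, 66, 93], [58, 65, 91], [61, 67, 94], [59, 66, 94], [59, 64, 93], [55, 64, 91], [43, 52, 91], [41, 57, 118], [43, 60, 147], [51, 73, 187], [61, 87, 222], [65, 94, 234], [66, 96, 237], [66, 96, 238], [69, 98, 238], [67, 98, 238], [65, 96, 236]]
[[56, 62, 87], [57, 62, 85], [62, 65, 88], [59, 63, 84], [63, 65, 87], [60, 63, 84], [60, 62, 85], [62, 64, 84], [79, 67, 84], [150, 94, 85], [225, 132, 93], [246, 155, 103], [248, 155, 99], [248, 157, 100], [248, 158, 102], [248, 158, 99], [245, 156, 106], [224, 154, 129], [174, 150, 148], [147, 148, 158], [145, 151, 161], [145, 150, 161], [143, 148, 159], [146, 151, 161], [144, 148, 159], [147, 150, 163], [147, 151, 161], [153, 150, 158], [186, 151, 144], [233, 156, 121], [246, 157, 102], [248, 156, 98], [249, 159, 101], [249, 160, 100], [248, 157, 97], [243, 150, 95], [202, 117, 87], [118, 80, 83], [65, 61, 78], [60, 61, 80], [58, 60, 80], [60, 60, 80], [60, 64, 81], [61, 64, 82], [110, 113, 124], [192, 195, 202], [230, 233, 237]]
```

```bash
python3 - <<'E'
from fit import *
t=np.load("top.npz");s=np.load("side.npz")
a=t["pixels"].astype(float);b=s["pixels"].astype(float)
for lo,hi in((200,100),(165,105),(150,100)):
    m=blob(soft(a[:,:,2],lo,hi),178,163,214,211)
    for z in (0,.003): print("sink",lo,z,fit([(t,m)],[.534,.25,-.39],(.1,.05,.005+z,.027+z)))
def fm(a,x,y,X,Y):
    m=blob(soft(a[:,:,0],62,248),x,y,X,Y)
    k=cv2.getStructuringElement(cv2.MORPH_ELLIPSE,(19,19));return np.maximum(m,cv2.morphologyEx(m,cv2.MORPH_CLOSE,k))
mt=fm(a,351,141,386,194);ms=fm(b,277,131,319,161)
for z in (0,.003): 
  for v in([(t,mt)],[(s,ms)],[(t,mt),(s,ms)]): print("frame",z,fit(v,[.581,-.211,-.18],(.124,.07,.031+z,.036+z)))
E
```

```text
sink 200 0 (array([ 0.5364,  0.2507, -0.3906]), np.float64(62.70517401962901), np.float64(756.77))
sink 200 0.003 (array([ 0.5357,  0.2503, -0.3906]), np.float64(63.798983186632526), np.float64(756.77))
sink 165 0 (array([ 0.5366,  0.251 , -0.3858]), np.float64(68.03897374498354), np.float64(712.7833333333333))
sink 165 0.003 (array([ 0.5356,  0.2509, -0.3835]), np.float64(70.82926780756698), np.float64(712.7833333333333))
sink 150 0 (array([ 0.5368,  0.2515, -0.3939]), np.float64(82.17449420756354), np.float64(682.14))
sink 150 0.003 (array([ 0.5356,  0.2516, -0.3878]), np.float64(85.05781434205217), np.float64(682.14))
frame 0 (array([ 0.5818, -0.2097, -0.1884]), np.float64(50.24806792658705), np.float64(1261.6774193548388))
frame 0 (array([ 0.5836, -0.2119, -0.1466]), np.float64(184.5657674133505), np.float64(626.7150537634408))
frame 0 (array([ 0.5816, -0.2098, -0.1867]), np.float64(244.8611607400211), np.float64(1888.3924731182797))
frame 0.003 (array([ 0.5811, -0.209 , -0.1892]), np.float64(44.79941156183059), np.float64(1261.6774193548388))
frame 0.003 (array([ 0.5816, -0.2113, -0.1819]), np.float64(182.58899414618227), np.float64(626.7150537634408))
frame 0.003 (array([ 0.5813, -0.2091, -0.1867]), np.float64(229.39243568309757), np.float64(1888.3924731182797))
```

play_rows(claw=[0,0,0,0,0,0,0,0], delta_pos=[[0,0,0],[0,0,0],[0,0,0],[0,0,0],[0,0,0],[0,0,0],[0,0,0],[0,0,0]], delta_rot=[[0,0,-0.047],[0,0,-0.047],[0,0,-0.047],[0,0,-0.047],[0,0,-0.047],[0,0,-0.047],[0,0,-0.047],[0,0,-0.047]], squeeze=30)

```text
time: 0.9
ee_pos: [0.2603, -0.5679, 0.2221]
eef_rot: [0.691, 0.723, 0.0, -0.0]
ft_force: [-0.7, 0.1, 0.0]
width: 0.0871
grip_force: 0.0
```

```bash
cat >go.py <<'E'
import sys
from h import *
from bench import r
def go(*tg):
    s=r.read_state();M=R.from_quat(s["eef_rot"]).as_matrix();p=s["ee_pos"]
    x,y,z,yaw=tg
    Mt=np.c_[[np.cos(yaw),np.sin(yaw),0],[np.sin(yaw),-np.cos(yaw),0],[0,0,-1]]
    rv=R.from_matrix(M.T@Mt).as_rotvec()
    print("t",round(float(s["time"]),2),"pos",p.round(4),"yaw",round(float(np.arctan2(M[1,0],M[0,0])),4),"j",s["joint_positions"].round(2),"F",s["ft_force"].round(1),"w",round(float(s["width"]),4),"g",round(float(s["grip_force"]),1))
    d=np.array([x,y,z])-p
    print("shift(scaled) now-axes",(M.T@d/.2).round(4),"in target axes",(Mt.T@d/.2).round(4),"rot(scaled)",(rv/np.pi).round(4))
if __name__=="__main__": go(*map(float,sys.argv[1:]))
E
python3 go.py .536 .2505 .2 2.7516
```

```text
t 0.9 pos [ 0.2603 -0.5679  0.2221] yaw 1.6172 j [ 1.24  0.34 -0.22  1.45  0.08  1.36  1.06] F [-0.7  0.1  0. ] w 0.0871 g 0.0
shift(scaled) now-axes [4.0237 1.5666 0.1131] in target axes [0.2809 4.3089 0.1103] rot(scaled) [ 1.000e-04 -3.000e-04 -3.611e-01]
```

play_rows(claw=[0,0,0,0,0,0,0,0], delta_pos=[[0.19,0.12,0],[0.19,0.12,0],[0.19,0.12,0],[0.19,0.12,0],[0.19,0.12,0],[0.19,0.12,0],[0.19,0.12,0],[0.19,0.12,0]], delta_rot=[[0,0,0],[0,0,0],[0,0,0],[0,0,0],[0,0,0],[0,0,0],[0,0,0],[0,0,0]])

```text
time: 1.7
ee_pos: [0.4405, -0.2549, 0.2224]
eef_rot: [0.693, 0.721, -0.0, -0.0]
ft_force: [1.6, -0.3, -0.6]
width: 0.0872
grip_force: 0.0
```

play_rows(claw=[0,0,0,0,0,0,0,0], delta_pos=[[0.2,0.06,0],[0.2,0.06,0],[0.2,0.06,0],[0.2,0.06,0],[0.2,0.06,0],[0.2,0.06,0],[0.2,0.06,0],[0.2,0.06,0]], delta_rot=[[0,0,0],[0,0,0],[0,0,0],[0,0,0],[0,0,0],[0,0,0],[0,0,0],[0,0,0]])

```text
time: 2.5
ee_pos: [0.5231, 0.0684, 0.2225]
eef_rot: [0.693, 0.721, -0.0, 0.0]
ft_force: [0.8, -0.5, 0.1]
width: 0.0868
grip_force: 0.0
```

play_rows(claw=[0,0,0,0,0,0,0,0], delta_pos=[[0,0,0],[0,0,0],[0,0,0],[0,0,0],[0,0,0],[0,0,0],[0,0,0],[0,0,0]], delta_rot=[[0,0,-0.045],[0,0,-0.045],[0,0,-0.045],[0,0,-0.045],[0,0,-0.045],[0,0,-0.045],[0,0,-0.045],[0,0,-0.046]])

```text
time: 3.3
ee_pos: [0.5229, 0.0668, 0.2222]
eef_rot: [0.194, 0.981, -0.0, -0.0]
ft_force: [-0.2, 0.1, -0.2]
width: 0.0871
grip_force: 0.0
```

```bash
python3 go.py .536 .2505 .06 2.7516
```

```text
t 3.3 pos [0.5229 0.0668 0.2222] yaw 2.7509 j [ 0.58  0.22 -0.89  1.68  0.17  1.33  0.84] F [-0.2  0.1 -0.2] w 0.0871 g 0.0
shift(scaled) now-axes [0.2887 0.8744 0.811 ] in target axes [0.2885 0.8744 0.8111] rot(scaled) [-0.0001 -0.0002 -0.0002]
```

play_rows(claw=[0,0,0,0,0,0,0,0], delta_pos=[[0.048,0.146,0.05],[0.048,0.146,0.1],[0.048,0.146,0.1],[0.048,0.146,0.1],[0.048,0.146,0.1],[0.049,0.144,0.1],[0,0,0],[0,0,0]], delta_rot=[[0,0,0],[0,0,0],[0,0,0],[0,0,0],[0,0,0],[0,0,0],[0,0,0],[0,0,0]])

```text
time: 4.1
ee_pos: [0.5366, 0.251, 0.1118]
eef_rot: [0.196, 0.981, -0.0, -0.001]
ft_force: [0.5, -0.5, 0.7]
width: 0.0872
grip_force: 0.0
```

```bash
python3 go.py .536 .2505 .009 2.7516; python3 - <<'E'
from bench import r
import cv2
c=r.camera("side")["pixels"][150:270,150:310,::-1]
cv2.imwrite("pics/s1.png",cv2.resize(c,None,fx=4,fy=4,interpolation=cv2.INTER_CUBIC))
E
```

```text
t 4.1 pos [0.5366 0.251  0.1118] yaw 2.7468 j [ 0.17  0.49 -0.88  1.65  0.4   1.19  0.38] F [ 0.5 -0.5  0.7] w 0.0872 g 0.0
shift(scaled) now-axes [ 0.0011 -0.0029  0.5138] in target axes [ 0.0019 -0.0033  0.5138] rot(scaled) [-0.0003 -0.0005 -0.0015]
```

View pics/s1.png

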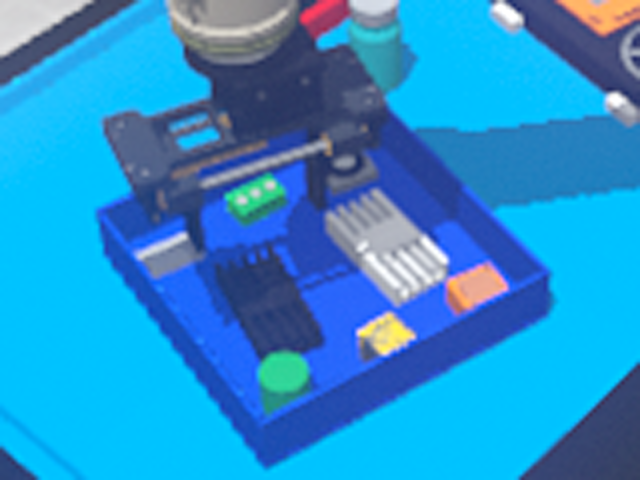

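The picture shows the fingers (about (195,240) and (318,195) in the crop) straddling the black sink's flanks. Next I descend.

play_rows(claw=[0,0,0,0,0,0,0,0], delta_pos=[[0,-0.003,0.1],[0,0,0.1],[0,0,0.1],[0,0,0.08],[0,0,0.06],[0,0,0.04],[0,0,0.02],[0,0,0.01]], delta_rot=[[0,0,0],[0,0,0],[0,0,0],[0,0,0],[0,0,0],[0,0,0],[0,0,0],[0,0,0]])

```text
time: 4.95
ee_pos: [0.5372, 0.25, 0.0106]
eef_rot: [0.197, 0.98, 0.0, 0.0]
ft_force: [-0.2, -0.7, 0.3]
width: 0.0871
grip_force: 0.0
```

play_rows(claw=[0.5,0.6,0.7,0.8,0.8,0.8,0.8,0.8], delta_pos=[[0,0,0],[0,0,0],[0,0,0],[0,0,0],[0,0,0],[0,0,0],[0,0,0],[0,0,0]], delta_rot=[[0,0,0],[0,0,0],[0,0,0],[0,0,0],[0,0,0],[0,0,0],[0,0,0],[0,0,0]], squeeze=30)

```text
time: 5.75
ee_pos: [0.5371, 0.2499, 0.0106]
eef_rot: [0.197, 0.98, -0.0, 0.0]
ft_force: [-1.1, -0.9, 1.9]
width: 0.0497
grip_force: 30.0
```

```bash
python3 go.py .536 .2505 .2 2.7516
```

```text
t 5.75 pos [0.5371 0.2499 0.0106] yaw 2.7451 j [ 0.12  0.61 -0.81  1.72  0.51  1.03  0.31] F [-1.1 -0.9  1.9] w 0.0497 g 30.0
shift(scaled) now-axes [ 6.000e-03  5.000e-04 -9.469e-01] in target axes [ 6.200e-03  5.000e-04 -9.469e-01] rot(scaled) [ 0.      0.     -0.0021]
```

play_rows(claw=[0.8,0.8,0.8,0.8,0.8,0.8,0.8,0.8], delta_pos=[[0,0,-0.02],[0,0,-0.06],[0,0,-0.12],[0,0,-0.15],[0,0,-0.16],[0,0,-0.16],[0,0,-0.12],[0,0,-0.06]], delta_rot=[[0,0,0],[0,0,0],[0,0,0],[0,0,0],[0,0,0],[0,0,0],[0,0,0],[0,0,0]])

```text
time: 6.55
ee_pos: [0.5376, 0.2506, 0.1836]
eef_rot: [0.197, 0.98, 0.001, 0.001]
ft_force: [-0.3, -0.3, -1.0]
width: 0.0499
grip_force: 30.0
```

```bash
python3 go.py .5815 -.210 .1 2.9546;python3 - <<'E'
from bench import r
import cv2,numpy as np
c=r.camera("side");np.savez("side2.npz",**c)
cv2.imwrite("pics/s2.png",cv2.resize(c["pixels"][100:250,130:330,::-1],None,fx=4,fy=4,interpolation=cv2.INTER_CUBIC))
E
```

```text
t 6.55 pos [0.5376 0.2506 0.1836] yaw 2.7455 j [ 0.2   0.43 -0.91  1.57  0.35  1.31  0.42] F [-0.3 -0.3 -1. ] w 0.0499 g 30.0
shift(scaled) now-axes [-1.0901 -2.0408  0.4162] in target axes [-0.6439 -2.2219  0.4179] rot(scaled) [ 0.0006  0.0009 -0.0666]
```

View pics/s2.png

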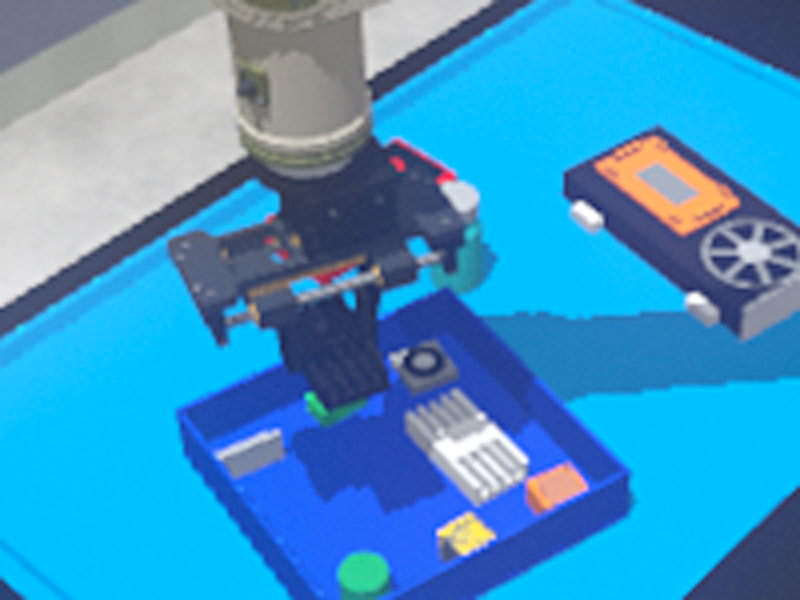

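```bash
python3 - <<'E'
from h import *
s=np.load("side2.npz")
P=bp(s,[(130+325/4-.4,100+407/4-.4),(130+387/4-.4,100+388/4-.4)],.178)
d=P-[.5376,.2506,.178]
x=np.array([np.cos(2.7455),np.sin(2.7455)]);y=np.array([x[1],-x[0]])
print(d[:,:2]@x,d[:,:2]@y)
E
```

```text
[0.04561099 0.04725931] [ 0.0214007  -0.02489578]
```

play_rows(claw=[0.8,0.8,0.8,0.8,0.8,0.8,0.8,0.8], delta_pos=[[0,0,0],[0,0,0],[-0.05,-0.12,0],[-0.05,-0.2,0],[-0.05,-0.21,0],[-0.05,-0.21,0],[-0.05,-0.21,0],[-0.05,-0.21,0]], delta_rot=[[0,0,-0.033],[0,0,-0.0336],[0,0,0],[0,0,0],[0,0,0],[0,0,0],[0,0,0],[0,0,0]])

```text
time: 7.4
ee_pos: [0.552, 0.0089, 0.1796]
eef_rot: [0.093, 0.996, -0.0, -0.001]
ft_force: [1.5, -0.4, -2.1]
width: 0.05
grip_force: 30.0
```

play_rows(claw=[0.8,0.8,0.8,0.8,0.8,0.8,0.8,0.8], delta_pos=[[-0.05,-0.21,0],[-0.05,-0.21,0],[-0.05,-0.21,0],[-0.05,-0.2,0],[-0.05,-0.14,0],[-0.05,-0.08,0],[-0.044,-0.012,0],[0,0,0]], delta_rot=[[0,0,0],[0,0,0],[0,0,0],[0,0,0],[0,0,0],[0,0,0],[0,0,0],[0,0,0]])

```text
time: 8.2
ee_pos: [0.5813, -0.2101, 0.1796]
eef_rot: [0.093, 0.996, 0.001, -0.0]
ft_force: [0.3, 0.8, -2.0]
width: 0.05
grip_force: 30.0
```

```bash
python3 go.py .5815 -.210 .1 2.9546
```

```text
t 8.2 pos [ 0.5813 -0.2101  0.1796] yaw 2.9545 j [ 0.87  0.46 -0.79  1.5   0.33  1.32  1.43] F [ 0.3  0.8 -2. ] w 0.05 g 30.0
shift(scaled) now-axes [-0.0013  0.      0.3979] in target axes [-0.0009  0.0006  0.3979] rot(scaled) [ 0.0004 -0.0003 -0.    ]
```

play_rows(claw=[0.8,0.8,0.8,0.8,0.8,0.8,0.8,0.8], delta_pos=[[0,0,0.06],[0,0,0.12],[0,0,0.13],[0,0,0.13],[0,0,0.09],[0,0,0.05],[0,0,0],[0,0,0]], delta_rot=[[0,0,0],[0,0,0],[0,0,0],[0,0,0],[0,0,0],[0,0,0],[0,0,0],[0,0,0]])

```text
time: 9.0
ee_pos: [0.5815, -0.2104, 0.0654]
eef_rot: [0.093, 0.996, -0.0, 0.001]
ft_force: [-0.8, -0.6, -2.7]
width: 0.0499
grip_force: 30.0
```

```bash
python3 go.py .5815 -.210 .0416 2.9546;python3 - <<'E'
from bench import r
import cv2,numpy as np
o=[]
for n,x,y in(("side",265,115),("top",332,130)):
    c=r.camera(n);np.savez(n+"3.npz",**c)
    k=8;q=cv2.resize(c["pixels"][y:y+75,x:x+50] if n=="top" else c["pixels"][y:y+75,x:x+50],None,fx=8,fy=8,interpolation=cv2.INTER_CUBIC)[:,:,::-1]
    o.append(np.clip(q*1.5+25,0,255).astype(np.uint8))
cv2.imwrite("pics/s3.png",np.hstack(o))
E
```

```text
t 9.0 pos [ 0.5815 -0.2104  0.0654] yaw 2.9548 j [ 0.84  0.56 -0.75  1.62  0.41  1.12  1.37] F [-0.8 -0.6 -2.7] w 0.0499 g 30.0
shift(scaled) now-axes [0.0005 0.0021 0.1191] in target axes [0.0004 0.0021 0.1191] rot(scaled) [-0.      0.0004  0.0001]
```

View pics/s3.png

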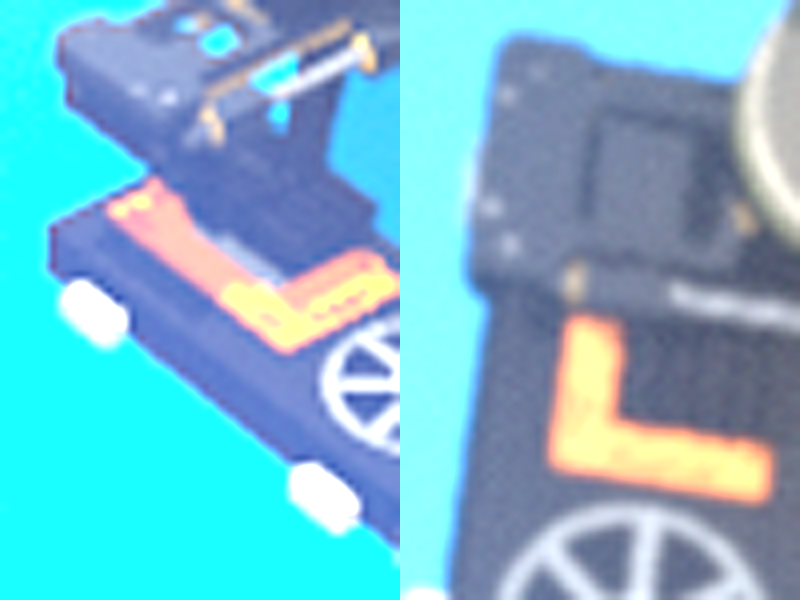

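```bash
python3 - <<'E'
from h import *
t=np.load("top3.npz");s=np.load("side3.npz")
f=lambda c,x,y:np.array(c)/8+[x,y]-.44
def loc(P,yaw=-.187,c=(.5815,-.210)):
    d=P[:,:2]-c;x=np.array([np.cos(yaw),np.sin(yaw)]);y=np.array([-x[1],x[0]])
    return (np.c_[d@x,d@y]*1000).round(1).tolist()
print("top sink corner, near edge mid",loc(bp(t,f([(220,418),(300,431)],332,130),.060)))
print("frame corner/near edge end",loc(bp(t,f([(150,466),(370,502)],332,130),.036)))
# side: sink near-end bottom-left corner ~ (283,283), right bottom (378,240)
print("side sink",loc(bp(s,f([(283,283),(376,238)],265,115),.060)))
print("side frame near-left corner",loc(bp(s,f([(285,353)],265,115),.033)))
# column of blue channel along near-end direction in top image
a=t["pixels"].astype(int)
for u in(364,368,372): print(u,a[176:194,u,0].tolist())
for v in(174,178): print(v,a[v,348:364,0].tolist())
E
```

```text
top sink corner, near edge mid [[-49.0, 20.2], [-48.9, -6.1]]
frame corner/near edge end [[-64.1, 36.2], [-63.8, -37.6]]
side sink [[-48.0, 25.2], [-49.8, -29.6]]
side frame near-left corner [[-62.0, 34.1]]
364 [44, 43, 46, 43, 45, 46, 56, 122, 209, 243, 245, 237, 228, 221, 158, 87, 70, 100]
368 [47, 42, 46, 47, 45, 43, 43, 85, 168, 230, 244, 244, 236, 228, 208, 131, 72, 65]
372 [51, 48, 45, 46, 45, 47, 42, 47, 94, 175, 235, 246, 247, 247, 240, 196, 110, 63]
174 [55, 54, 54, 72, 147, 227, 247, 249, 249, 245, 225, 154, 81, 49, 48, 49]
178 [58, 56, 60, 112, 197, 233, 244, 247, 247, 244, 200, 108, 54, 52, 46, 43]
```

```bash
python3 - <<'E'
from fit import *
t=np.load("top3.npz")
def loc(P,yaw=-.187,c=(.5815,-.210)):
    d=P[:,:2]-c;x=np.array([np.cos(yaw),np.sin(yaw)]);y=np.array([-x[1],x[0]])
    return (np.c_[d@x,d@y]*1000).round(1).tolist()
for z in(.058,.06,.062): print(z,"left flank",loc(bp(t,[(359.06,174),(358.55,178)],z)),"near end",loc(bp(t,[(364,183.3),(368,183.8),(372,184.7)],z)))
a=t["pixels"].astype(int)
# same-style edges for frame from the first image
b=np.load("top.npz")["pixels"].astype(int)
def cross(v,th=150):
    v=np.array(v);i=np.where((v[:-1]-th)*(v[1:]-th)<0)[0];return [(round(float(k+(th-v[k])/(v[k+1]-v[k])),2)) for k in i]
for img,n in((a,"now"),(b,"first")):
  L=[(348+cross(img[v,348:357,0])[0],v) for v in(174,178,182)]
  N=[(u,186+cross(img[186:196,u,0])[0]) for u in(362,366,370,374)]
  print(n,"frame left",loc(bp(t,L,.036)),"near",loc(bp(t,N,.034)))
Rr=[(378+cross(b[v,378:390,0])[0],v) for v in(160,170,180)]
Fa=[(u,138+cross(b[138:150,u,0])[0]) for u in(362,370,378)]
print("right",loc(bp(t,Rr,.036)),"far",loc(bp(t,Fa,.036)))
E
```

```text
0.058 left flank [[-28.0, 22.6], [-38.8, 22.5]] near end [[-50.4, 6.5], [-49.9, -4.0], [-50.5, -14.6]]
0.06 left flank [[-28.4, 23.0], [-39.2, 22.9]] near end [[-50.8, 7.0], [-50.3, -3.5], [-50.9, -14.2]]
0.062 left flank [[-28.9, 23.4], [-39.6, 23.3]] near end [[-51.2, 7.4], [-50.7, -3.1], [-51.3, -13.7]]
now frame left [[-26.2, 36.8], [-37.3, 36.9], [-48.3, 37.0]] near [[-63.7, 4.4], [-63.9, -6.4], [-63.8, -17.2], [-63.8, -27.9]]
first frame left [[-26.2, 36.9], [-37.3, 37.0], [-48.3, 36.9]] near [[-63.7, 4.4], [-63.9, -6.4], [-63.9, -17.2], [-63.8, -27.9]]
right [[25.0, -36.4], [-2.7, -36.7], [-30.3, -36.5]] far [[63.3, 22.1], [62.6, 0.2], [63.3, -21.6]]
```

play_rows(claw=[0.8,0.8,0.8,0.8,0.8,0.8,0.8,0.8], delta_pos=[[-0.0075,0.003,0],[0,0,0.02],[0,0,0.03],[0,0,0.025],[0,0,0.015],[0,0,0.01],[0,0,0.005],[0,0,0]], delta_rot=[[0,0,0],[0,0,0],[0,0,0],[0,0,0],[0,0,0],[0,0,0],[0,0,0],[0,0,0]])

```text
time: 9.9
ee_pos: [0.5825, -0.2104, 0.0435]
eef_rot: [0.093, 0.996, -0.0, 0.0]
ft_force: [0.7, -0.4, -2.3]
width: 0.0499
grip_force: 30.0
```

play_rows(claw=[0.8,0.8,0.8], delta_pos=[[0,0,0.005],[0,0,0],[0,0,0]], delta_rot=[[0,0,0],[0,0,0],[0,0,0]])

```text
time: 10.2
ee_pos: [0.5826, -0.2104, 0.0427]
eef_rot: [0.093, 0.996, -0.0, 0.0]
ft_force: [0.1, -0.1, -1.8]
width: 0.0494
grip_force: 30.0
```

play_rows(claw=[0.8,0.8,0.8], delta_pos=[[0,0,0.004],[0,0,0],[0,0,0]], delta_rot=[[0,0,0],[0,0,0],[0,0,0]])

```text
time: 10.5
ee_pos: [0.5825, -0.2104, 0.0418]
eef_rot: [0.093, 0.996, -0.0, 0.0]
ft_force: [-0.4, 0.1, -0.8]
width: 0.05
grip_force: 30.0
```

play_rows(claw=[0.8,0.8,0.8], delta_pos=[[0,0,0.003],[0,0,0],[0,0,0]], delta_rot=[[0,0,0],[0,0,0],[0,0,0]])

```text
time: 10.8
ee_pos: [0.5826, -0.2104, 0.0415]
eef_rot: [0.093, 0.996, -0.0, 0.0]
ft_force: [-3.3, 0.8, 4.3]
width: 0.0496
grip_force: 30.0
```

play_rows(claw=[0.8,0.8,0.8], delta_pos=[[0,0,0.003],[0,0,0],[0,0,0]], delta_rot=[[0,0,0],[0,0,0],[0,0,0]])

```text
time: 11.1
ee_pos: [0.5826, -0.2104, 0.0409]
eef_rot: [0.093, 0.996, -0.0, 0.0]
ft_force: [-2.6, 0.7, 5.0]
width: 0.0499
grip_force: 30.0
```

play_rows(claw=[0.5,0.3,0,0,0,0,0,0], delta_pos=[[0,0,0],[0,0,0],[0,0,0],[0,0,0],[0,0,0],[0,0,0],[0,0,0],[0,0,0]], delta_rot=[[0,0,0],[0,0,0],[0,0,0],[0,0,0],[0,0,0],[0,0,0],[0,0,0],[0,0,0]])

```text
time: 11.9
ee_pos: [0.5825, -0.2104, 0.0405]
eef_rot: [0.093, 0.996, -0.0, 0.0]
ft_force: [0.6, -0.1, 0.4]
width: 0.0861
grip_force: 0.0
```

play_rows(claw=[0,0,0,0,0,0,0,0], delta_pos=[[0,0,-0.02],[0,0,-0.06],[0,0,-0.1],[0,0,-0.15],[0,0,-0.2],[0,-0.2,-0.2],[0,-0.22,0],[0,-0.22,0]], delta_rot=[[0,0,0],[0,0,0],[0,0,0],[0,0,0],[0,0,0],[0,0,0],[0,0,0],[0,0,0]])

```text
time: 12.7
ee_pos: [0.5601, -0.3329, 0.1849]
eef_rot: [0.093, 0.996, -0.001, 0.002]
ft_force: [0.9, -1.0, -0.9]
width: 0.0868
grip_force: 0.0
```

play_rows(claw=[1,1,1], delta_pos=[[0,-0.16,0],[0,0,0],[0,0,0]], delta_rot=[[0,0,0],[0,0,0],[0,0,0]])

```text
time: 13.0
ee_pos: [0.5535, -0.3633, 0.1826]
eef_rot: [0.094, 0.996, 0.0, 0.0]
ft_force: [0.5, 0.7, -0.2]
width: 0.0706
grip_force: 0.0
```

```bash
python3 go.py .5812 -.2102 .1 2.9546;python3 - <<'E'
from bench import r
import cv2,numpy as np
o=[]
for n,x,y in(("side",265,115),("top",340,130)):
    c=r.camera(n);np.savez(n+"4.npz",**c)
    q=cv2.resize(c["pixels"][y:y+75,x:x+50],None,fx=8,fy=8,interpolation=cv2.INTER_CUBIC)[:,:,::-1]
    o.append(np.clip(q*1.5+25,0,255).astype(np.uint8))
cv2.imwrite("pics/s4.png",np.hstack(o))
E
```

```text
t 13.0 pos [ 0.5535 -0.3633  0.1826] yaw 2.9531 j [ 1.02  0.54 -0.73  1.38  0.36  1.36  1.67] F [ 0.5  0.7 -0.2] w 0.0706 g 0.0
shift(scaled) now-axes [0.0076 0.778  0.4134] in target axes [0.0062 0.7781 0.4132] rot(scaled) [ 0.0001  0.0002 -0.0005]
```

View pics/s4.png

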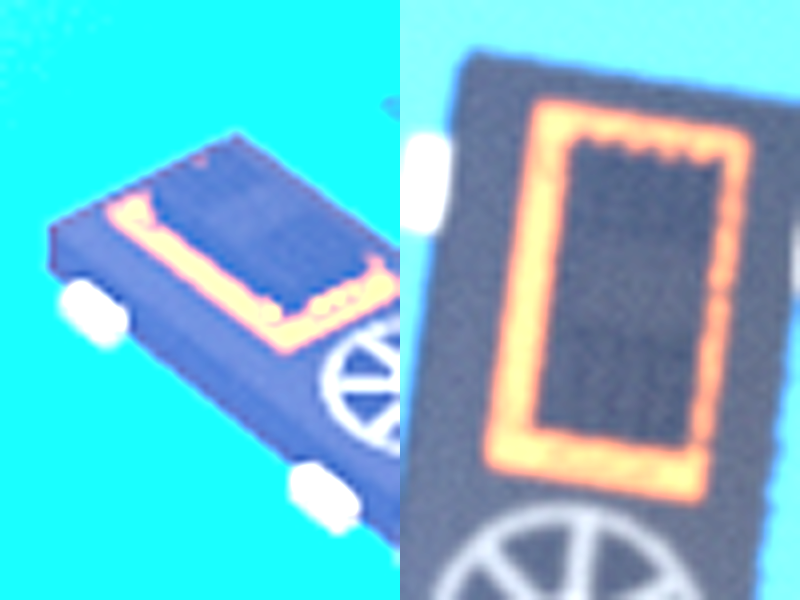

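play_rows(claw=[1,1,1,1,1,1,1,1], delta_pos=[[0,0,0],[0,0.15,0],[0,0.2,0],[0,0.2,0.05],[0,0.15,0.1],[0.0062,0.078,0.12],[0,0,0.1],[0,0,0.04]], delta_rot=[[0,0,0],[0,0,0],[0,0,0],[0,0,0],[0,0,0],[0,0,0],[0,0,0],[0,0,0]])

```text
time: 13.9
ee_pos: [0.5806, -0.2082, 0.0984]
eef_rot: [0.092, 0.996, 0.0, -0.001]
ft_force: [-0.3, 0.1, -0.9]
width: 0.0028
grip_force: 0.0
```

play_rows(claw=[1,1,1], delta_pos=[[0,0,0],[0,0,0],[0,0,0]], delta_rot=[[0,0,0],[0,0,0],[0,0,0]])

```text
time: 14.2
ee_pos: [0.5819, -0.2104, 0.1011]
eef_rot: [0.094, 0.996, -0.0, 0.001]
ft_force: [-0.2, 0.1, -0.0]
width: 0.0005
grip_force: 0.0
```

```bash
python3 go.py .5812 -.2102 .058 2.9546
```

```text
t 14.2 pos [ 0.5819 -0.2104  0.1011] yaw 2.9538 j [ 0.85  0.53 -0.77  1.59  0.39  1.18  1.39] F [-0.2  0.1 -0. ] w 0.0005 g 0.0
shift(scaled) now-axes [4.100e-03 2.000e-04 2.157e-01] in target axes [3.800e-03 2.000e-04 2.157e-01] rot(scaled) [-0.0001  0.0006 -0.0003]
```

play_rows(claw=[1,1,1,1,1,1,1,1], delta_pos=[[0.003,0,0.06],[0,0,0.07],[0,0,0.04],[0,0,0.02],[0,0,0.01],[0,0,0.005],[0,0,0],[0,0,0]], delta_rot=[[0,0,0],[0,0,0],[0,0,0],[0,0,0],[0,0,0],[0,0,0],[0,0,0],[0,0,0]])

```text
time: 15.0
ee_pos: [0.581, -0.2098, 0.059]
eef_rot: [0.093, 0.996, -0.0, 0.0]
ft_force: [0.1, 0.0, 0.1]
width: 0.0002
grip_force: 0.0
```

play_rows(claw=[1,1,1,1,1,1,1,1], delta_pos=[[0,0,0.005],[0,0,0.005],[0,0,0.005],[0,0,0.005],[0,0,0.005],[0,0,0.005],[0,0,0],[0,0,0]], delta_rot=[[0,0,0],[0,0,0],[0,0,0],[0,0,0],[0,0,0],[0,0,0],[0,0,0],[0,0,0]])

```text
time: 15.8
ee_pos: [0.5812, -0.2098, 0.0553]
eef_rot: [0.093, 0.996, -0.001, 0.0]
ft_force: [-10.4, 1.4, 22.7]
width: 0.0008
grip_force: 11.4
```

play_rows(claw=[1,1,1,1], delta_pos=[[0,0,0.005],[0,0,0.005],[0,0,0],[0,0,0]], delta_rot=[[0,0,0],[0,0,0],[0,0,0],[0,0,0]])

```text
time: 16.2
ee_pos: [0.5813, -0.2099, 0.0551]
eef_rot: [0.094, 0.996, -0.001, 0.0]
ft_force: [-18.0, 3.3, 39.8]
width: 0.0002
grip_force: 19.9
```

play_rows(claw=[1,1,1,1], delta_pos=[[0,0,0.005],[0,0,0.005],[0,0,0],[0,0,0]], delta_rot=[[0,0,0],[0,0,0],[0,0,0],[0,0,0]])

```text
time: 16.6
ee_pos: [0.5814, -0.2099, 0.0549]
eef_rot: [0.094, 0.996, -0.002, 0.001]
ft_force: [-25.7, 5.3, 57.1]
width: 0.0005
grip_force: 28.5
```

play_rows(claw=[1,1,1,1,1,1,1,1], delta_pos=[[0,0,-0.01],[0,0,-0.02],[0,0,-0.05],[0,0,-0.1],[0,0,-0.2],[0,0,-0.2],[0,-0.2,-0.1],[0,-0.22,0]], delta_rot=[[0,0,0],[0,0,0],[0,0,0],[0,0,0],[0,0,0],[0,0,0],[0,0,0],[0,0,0]])

```text
time: 17.4
ee_pos: [0.5674, -0.2919, 0.1895]
eef_rot: [0.092, 0.996, -0.001, 0.003]
ft_force: [0.4, 0.2, 0.2]
width: 0.0002
grip_force: 0.0
```

play_rows(claw=[1,1,1,1], delta_pos=[[0,-0.22,0],[0,-0.22,0],[0,-0.1,0],[0,0,0]], delta_rot=[[0,0,0],[0,0,0],[0,0,0],[0,0,0]])

```text
time: 17.8
ee_pos: [0.5432, -0.4024, 0.1842]
eef_rot: [0.096, 0.995, -0.0, -0.0]
ft_force: [0.2, -0.1, 0.3]
width: 0.0005
grip_force: 0.0
```

```bash
python3 - <<'E'
from bench import r
import cv2,numpy as np
o=[]
for n,x,y in(("side",265,115),("top",340,130)):
    c=r.camera(n);np.savez(n+"5.npz",**c)
    q=cv2.resize(c["pixels"][y:y+75,x:x+50],None,fx=8,fy=8,interpolation=cv2.INTER_CUBIC)[:,:,::-1]
    o.append(np.clip(q*1.5+25,0,255).astype(np.uint8))
cv2.imwrite("pics/s5.png",np.hstack(o))
# image shift of frame+sink region before/after, card region as reference
for n,box,ref in(("side",(275,128,320,165),(305,150,335,180)),("top",(350,138,388,196),(345,195,385,225))):
    A=np.load(n+"4.npz")["pixels"][:,:,0].astype(np.float32);B=np.load(n+"5.npz")["pixels"][:,:,0].astype(np.float32)
    for x,y,X,Y in(box,ref): 
        w=cv2.createHanningWindow((X-x,Y-y),cv2.CV_32F);print(n,np.round(cv2.phaseCorrelate(A[y:Y,x:X],B[y:Y,x:X],w),2) if 0 else cv2.phaseCorrelate(A[y:Y,x:X],B[y:Y,x:X],w))
from h import *
c=np.load("side4.npz");p=np.array([[.58,-.21,.055],[.58,-.21,.050]]);print("5mm down in side px",np.diff(pj(c,p),axis=0))
E
```

```text
side ((0.2212305781587851, 0.966880989928125), 0.9430784161885579)
side ((-0.0208544440515972, -0.016064451513733147), 0.9922403853469425)
top ((-0.904748152459824, 0.31513499316498894), 0.8448649112383525)
top ((-0.04967942858985097, -0.07568581028489696), 0.8926583536465963)
5mm down in side px [[-0.08149497  1.07444371]]
```

View pics/s5.png

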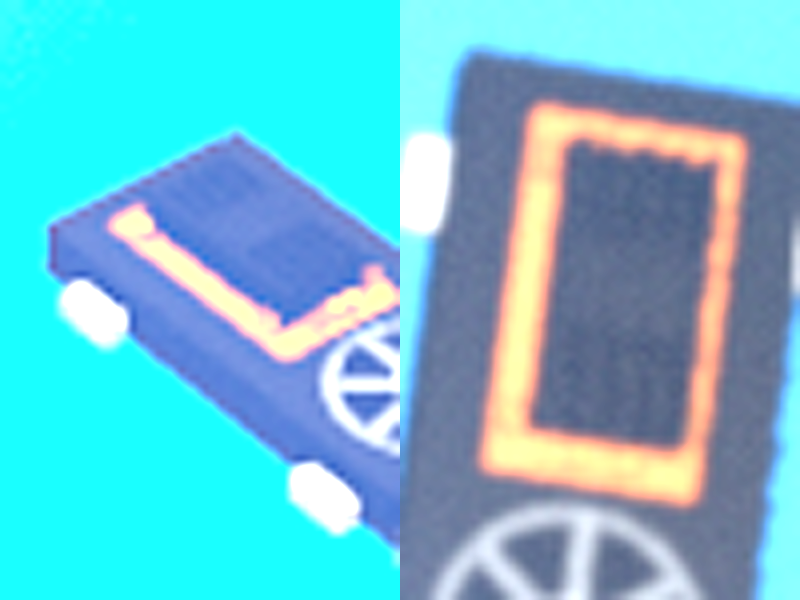

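```bash
python3 - <<'E'
from h import *
import cv2
def cross(v,th=150):
    i=np.where((v[:-1]-th)*(v[1:]-th)<0)[0];k=i[-1];return k+(th-v[k])/(v[k+1]-v[k])
for n in("side","side4","side5"):
    a=np.load(n+".npz")["pixels"][:,:,0].astype(float);g=a-np.load(n+".npz")["pixels"][:,:,2]*.5
    # lower-left edge of the frame: last crossing down each column
    print(n,[round(float(cross(g[140:166,u],75)),2) for u in range(284,306,3)])
for n in("top","top4","top5"):
    a=np.load(n+".npz")["pixels"][:,:,0].astype(float)
    print(n,"left",[round(float(345+np.interp(150,*[a[v,350:356] if 0 else np.maximum.accumulate(a[v,348:358]),np.arange(3,13)])),2) for v in(160,170,180)])
c=np.load("side4.npz")
for nm,q in(("edge dz",[[.58,-.175,.036],[.58,-.175,.030]]),): print(nm,np.diff(pj(c,np.array(q)),axis=0))
t=np.load("top4.npz");print(np.diff(pj(t,np.array([[.58,-.175,.036],[.58,-.175,.030]])),axis=0))
E
```

```text
side [6.5, 8.79, 10.95, 13.4, 15.69, 18.17, 17.84, 16.5]
side4 [6.62, 9.11, 11.37, 13.58, 15.8, 18.18, 17.81, 16.45]
side5 [7.59, 10.02, 12.33, 14.47, 16.76, 19.3, 19.31, 17.42]
top left [354.0, 352.44, 351.18]
top4 left [353.99, 352.44, 351.22]
top5 left [353.51, 352.19, 350.7]
edge dz [[-0.08149178  1.2697834 ]]
[[-0.47639733  0.43878634]]
```

```bash
python3 -c "
from bench import r
print(r.close_job())"
```

```text
the job is handed in; nothing more can be done
None
```

The black heat sink is seated level, fins up, inside the lugs, and I pressed the frame down to a hard stop at about 57 N. The camera images show it dropped roughly 5–6 of the 6 mm. The job is handed in, but no verdict came back.

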